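# Take the sliding lid off the case on the packing bench

## Task

Open the plywood case in the sloping wire rack: feel how far the lid's lower end must be raised to clear the stop lip, gently slide the lid down over it and out of its grooves without forcing it (not over 20 N), and lay it (do not drop it) flat, grip bar up, on the floor of the empty blue tray. Leave the scanner, carton, tape roll and pen cup where they are.

Things in the scene. Friction and masses are not known exactly. Their poses are not given: they have to be found in the camera images.
- case: Plywood case, 200 x 130 x 69 mm, fixed in a wire rack, sloping 30 degrees, low end to the robot. Origin: centre of its underside; x points UP the slope, y across, z square to the case floor (leans 30 degrees to the robot). The lid lies on side ledges (top at z 52 mm in this frame), 112 between the side walls, upper end closed; it slides along x.
- case_end (a point): Fixed point on the case, mid-width, at its low end's inner face and ledge height (case frame x -91, z 52 mm; axes as the case). Here an aluminium frame, screwed on at an unknown height, forms the stop lip: from x -91 to -100, its top 5 to 19 mm above the ledges, different each time. Feel for it: below the lip's top the lid blocks when pulled down the slope.
- groove_end (a point): Fixed point mid-width where the grooves end (case frame x 0, z 58 mm; axes as the case). The same frame's keepers cover the lid's long edges from x 0 to 91; gap above the lid = lip height minus 1.5 mm. Raised about 2.1 x that gap at its front end the lid binds on them: 2.5 mm above a low lip, more for a high one. Once the lid's rear edge is below x 0 it is free to be lifted away.
- shelf_edge (a point): Middle of the front edge bar (10 mm thick) of the rack's level wire shelf, 221 mm above the bench, 156 wide, reaching from here back over the case. It is about 25 mm beyond the lid's grip bar and 115 above its middle: no room for an upright gripper at the bar, only for one leaned back to the robot, square to the lid. Axes as the case.
- lid: The loose lid, a flat plywood panel 170 x 106 x 6 mm, about 0.14 kg (0.1 to 0.2). Origin: centre of its underside; x along its length (up the slope when in the case), z out of its upper face. It starts in the grooves, its low end at or up to 6 mm behind the stop lip.
- lid_tab (a point): Centre of the lid's grip bar, half-way up: a wooden bar across the lid's width, 12 mm thick along the lid, 56 wide, standing 38 high on the upper face, its middle 34 from the lid's front (low) end and 51 from the lid's centre. Same axes as the lid; the bar's grip faces look along the lid's x.
- lid_front (a point): Middle of the lower edge of the lid's front (low, bar) end. Same axes as the lid.
- lid_rear (a point): Middle of the lower edge of the lid's rear (upper) end. Same axes as the lid.
- tray_floor (a point): Centre of the inner floor of the EMPTY blue tray (250 x 180 x 45 mm outside, 240 x 170 inside, floor 5 mm above the bench), fixed to the bench; x along its length, z up. An equal tray filled with small cartons stands on the other side of the case.
- scanner: Black hand scanner lying on the bench before the case, 150 x 66 x 22 mm; origin centre of its underside.
- carton: White carton 50 x 55 x 60 mm; origin centre of its underside.
- tape: Upright-axis roll of tape, 90 mm across, 45 high; origin centre of its underside.
- cup: Grey pen cup, 76 mm across, 90 high, pens to 130; origin centre of its underside.

How it is judged:
By the outcome, as a careful person would: the job done as asked, in the order asked, and still so for the second after the job is handed in, with the robot touching nothing.
It also fails if it takes over 69 s, if anything falls off the work surface, if the arm or the gripper's body presses on something with over 40 N, if the wrist force passes 120 N, or if a joint passes its speed limit or range.

## Robot

A 6-joint arm with a two-finger parallel gripper is mounted at the origin on the work surface. World frame = base frame: x ahead of the robot, y to its left, z up, the work surface at z = 0. Lengths are in mm, angles in degrees, forces in N, time in s.
With the tool pointing down it reaches from about 300 to 850 mm from the base axis. Payload 4.2 kg.
Tool frame: the origin (TCP) lies on the centre line of the jaws, within the pads' length; the fingertips stand 8 mm ahead of it and the grasp point (between the pads) lies 11 mm behind it; z points along the fingers, y is the line along which they close (so a half turn about z gives the same grasp; the last joint's range is limited). The gripper opens to 91 mm and grips with 3 to 60 N. Pads are 32 mm wide; open, the fingers measure 118 mm over their backs; the gripper's body (76 mm by 178 mm) begins 60 mm behind the grasp point.
Start: joints at [-67.323, 18.312, 89.639, -0, 72.044, -1.146], TCP at [232.26, -526.021, 221.976] pointing down, gripper open.
Joint ranges: [-177.97, 177.97], [-48.28, 115.42], [12.27, 149.76], [-77.06, 257.06], [2.81, 150.46], [-146.56, 146.56]. Speed limits (degrees/s): [147.25, 147.25, 180, 180, 180, 180].

## Interface

Orientations are given as [roll, pitch, yaw] about the fixed x, y, z axes, in that order (R = Rz(yaw) Ry(pitch) Rx(roll)).
In Python, from workcell import telemetry, eyes, ticket gives the robot as it stands. The module is installed in compiled form; this text tells all that it offers.
- The arm moves only by the shell command python3 -m crank 'ROWS' [OPENING] [FORCE]. ROWS is JSON, a list of rows, each an object of numbers: "dx", "dy", "dz": the shift along the world's x, y, z normalised to -1 to 1, where 1 is 80 cm; "yaw": the turn about the world's z normalised to -1 to 1, where 1 is 5 degrees. A call has 1 to 10 rows; each row shifts and turns the commanded pose from where the row before left it; what a row does not reach is not made up. A row lasts 1/8 s, in which the tool goes at most 62.5 mm and 10.7 degrees, less where a joint would pass 70% of its speed; a pose out of reach is approached as far as the arm can. A call with a number of a shift or a turn outside -1 to 1 is refused whole. A call with a gripper value outside its range is refused whole. OPENING is the opening, from 0 (shut) to 1 (fully open), set as the call begins (- or left out, the last holds). The fingers move at their own pace and stop on an object; FORCE is the grip in N (left out, the last holds). Time passes only in rows, so rows that do not move let the fingers close. It gives the time, the measured TCP pose, the force, the opening and the grip force at its end, in the units of the state.
- telemetry.state(): the state, without advancing time (a new reading comes with each control period).
- eyes.grab_frame(name): name is "side" or "top" or "wrist"; returns the picture (384x512x3 uint8, red, green, blue); there is no depth.
- eyes.calibration(name): a dict with "camera_matrix" (3x3 intrinsics, pixels), "k1" (the pictures are not rectified: a ray, as slopes to the right and down, at radius r is drawn at 1 + k1 r^2 times it, then the intrinsics apply), "world_from_camera" (4x4, takes a point from camera to world coordinates). Camera axes: x right, y down, z forward; pixel columns grow to the right and rows downward; lengths in mm; the calibration is good to about 2 mm. A picture is of the moment at which its call begins: read the wrist's pose just before it. calibration takes no time and is no camera call; for the wrist camera it gives the pose at the moment of the call.
- ticket.job_done(): hands the job in; it is judged then, once.
The state is a dict: "time_s": time; "qpos": joint angles; "qvel": joint speeds; "effort": joint torques, N m; "ee_pos": TCP position; "ee_rot": TCP orientation; "force": force on the tool from outside, world axes, zero at the start; "torque": the same for the moment, N m; "gripper_width": finger opening in mm; "gripper_force": force on a finger pad.
Only numpy, scipy, OpenCV 4.12 (cv2) and the standard library are available. Lean on these libraries where they do the work, as an engineer would, in place of code of your own. Each camera call takes 0.05 s, during which the arm holds its last target. There are 200 camera calls.

## Working session

There is one attempt and no reset: what is moved stays moved. The work goes in short steps, Python scripts to look and compute and a shell command to move; the robot and the scene stay as the last step left them, time stands still between calls to the robot, and variables do not carry over. Pictures are saved under pics/ and viewed, at most 10 in all, crops included, and the job is handed in when it is done.

```bash
mkdir -p pics
python3 - <<'E'
from workcell import telemetry, eyes
import cv2,json
print(telemetry.state())
for n in("side","top","wrist"):
    c=eyes.calibration(n); print(n,c)
    cv2.imwrite(f"pics/{n}0.png",cv2.resize(eyes.grab_frame(n)[:,:,::-1],(800,600),interpolation=cv2.INTER_CUBIC))
E
```

```text
{'time_s': 0.0, 'qpos': array([-6.73217330e+01,  1.83510434e+01,  8.97073833e+01, -2.67438911e-04,
        7.20443118e+01, -1.14436798e+00]), 'qvel': array([-0.06370599,  0.09869739, -0.01810211, -0.08428967, -0.03911038,
       -0.13057483]), 'effort': array([-7.01549743e-04, -4.12462449e+01, -2.31973135e+01,  7.26164994e-02,
        4.59191320e-02, -1.67041508e-04]), 'ee_pos': array([ 232.0656072 , -525.53903028,  221.11964955]), 'ee_rot': array([-1.79897277e+02, -1.79764321e-03,  2.38227161e+01]), 'force': array([-0.4549209 , -0.29972603, -0.34782133]), 'torque': array([-0.00178974, -0.02869907, -0.0003059 ]), 'gripper_force': 0.0, 'gripper_width': 91.02878094980184}
side {'camera_matrix': array([[470.05190271,   0.        , 254.9851705 ],
       [  0.        , 470.05190271, 193.49122566],
       [  0.        ,   0.        ,   1.        ]]), 'k1': 0.0072900627906025165, 'world_from_camera': array([[-8.13332904e-01, -4.38322790e-01,  3.82573809e-01,
         1.40820286e+02],
       [-5.81454961e-01,  6.34993875e-01, -5.08618627e-01,
         5.37261500e+02],
       [-1.99928899e-02
[... 587 characters left out ...]
-9.88561106e-01,
         1.16219232e+03],
       [ 0.00000000e+00,  0.00000000e+00,  0.00000000e+00,
         1.00000000e+00]])}
wrist {'camera_matrix': array([[337.45180503,   0.        , 257.37235861],
       [  0.        , 337.45180503, 191.37072507],
       [  0.        ,   0.        ,   1.        ]]), 'k1': -0.023230914492336868, 'world_from_camera': array([[ 4.04918870e-01, -8.75067459e-01, -2.65137040e-01,
         3.07424438e+02],
       [-9.14351026e-01, -3.88061890e-01, -1.15629459e-01,
        -4.92810307e+02],
       [-1.70600370e-03,  2.89248874e-01, -9.57252411e-01,
         3.84321784e+02],
       [ 0.00000000e+00,  0.00000000e+00,  0.00000000e+00,
         1.00000000e+00]])}
```

View pics/side0.png

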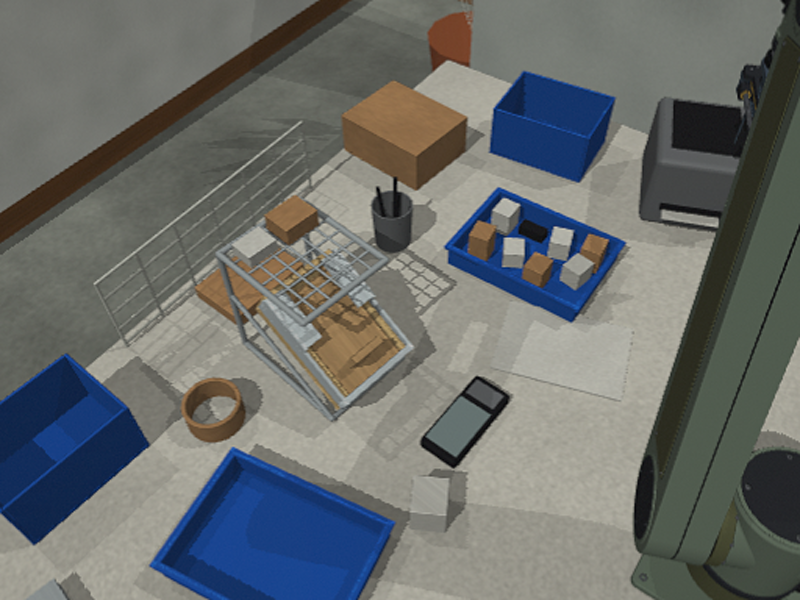

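View pics/top0.png

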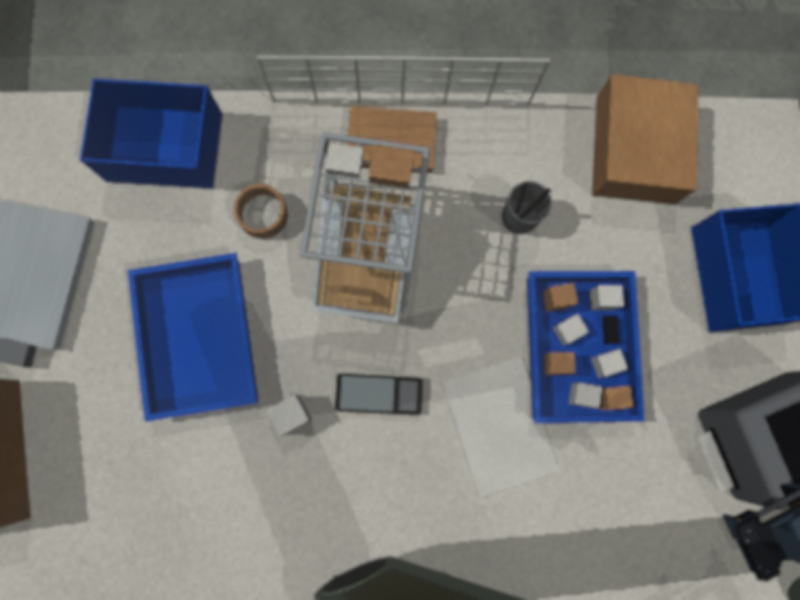

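```bash
cat > h.py <<'E'
import numpy as np, cv2
from workcell import eyes, telemetry
def ray(n,u,v,c=None):
    c=c or eyes.calibration(n);K=c["camera_matrix"];T=c["world_from_camera"]
    d=np.array([(u-K[0,2])/K[0,0],(v-K[1,2])/K[1,1]]);p=d.copy()
    for _ in range(20): p=d/(1+c["k1"]*(p@p))
    r=T[:3,:3]@np.array([*p,1]); return T[:3,3],r/np.linalg.norm(r)
def atz(n,u,v,z,c=None):
    o,r=ray(n,u,v,c); return o+r*(z-o[2])/r[2]
def tri(obs):
    A=0;b=0
    for n,u,v in obs:
        o,r=ray(n,u,v);P=np.eye(3)-np.outer(r,r);A=A+P;b=b+P@o
    x=np.linalg.solve(A,b)
    return x,[np.linalg.norm(np.cross(x-ray(n,u,v)[0],ray(n,u,v)[1])) for n,u,v in obs]
def proj(n,p,c=None):
    c=c or eyes.calibration(n);T=np.linalg.inv(c["world_from_camera"]);q=T[:3,:3]@np.array(p)+T[:3,3]
    s=q[:2]/q[2];s=s*(1+c["k1"]*s@s);K=c["camera_matrix"];return np.array([K[0,0]*s[0]+K[0,2],K[1,1]*s[1]+K[1,2]])
E
python3 - <<'E'
from h import *
t=eyes.grab_frame("top")[:,:,::-1];s=eyes.grab_frame("side")[:,:,::-1]
np.save("t.npy",t);np.save("s.npy",s)
a=t[75:215,185:285];b=s[130:270,130:280]
r=lambda i:cv2.resize(i,None,fx=4,fy=4,interpolation=cv2.INTER_CUBIC)
im=np.zeros((560,800,3),np.uint8);im[:,:400]=r(a);im[:,400:]=cv2.resize(b,(400,373),interpolation=cv2.INTER_CUBIC)[:0] if 0 else 0
cv2.imwrite("pics/topc.png",r(a)); cv2.imwrite("pics/sidec.png",r(b))
E
```

```text
(no output)
```

View pics/topc.png

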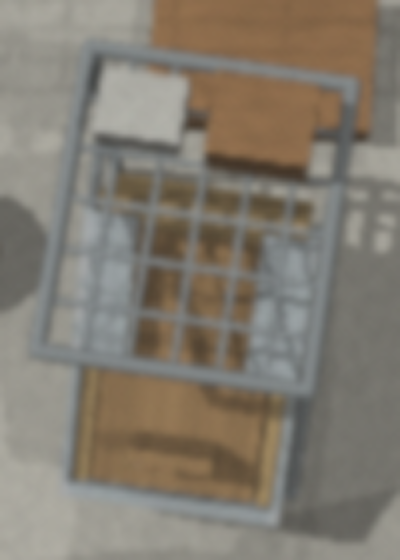

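View pics/sidec.png

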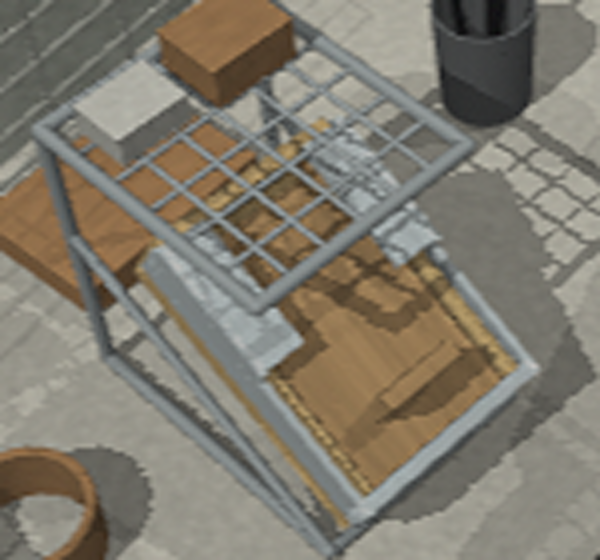

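Run:
```python
from h import *
SL=tri([("top",195.5,163.7),("side",195.5,205)]);SR=tri([("top",262,172.5),("side",247,166.2)])
LL=tri([("top",203.7,196.7),("side",221.2,258)]);LR=tri([("top",254.5,205),("side",262,222)])
for q in(SL,SR,LL,LR):print(q[0].round(1),np.round(q[1],1))
for u,v in((195.5,163.7),(262,172.5)):print(atz("top",u,v,221).round(1))
print("tray")
for u,v in((130,270),(236,255),(257,402),(147,418)):print(atz("top",u*.64,v*.64,45).round(1))
for n,u,v,z in(("scanner",340,377,22),("scanner",422,415,22),("carton",291,414,60),("tape",260,210,45)):print(n,atz("top",u*.64,v*.64,z).round(1))
```

```text
[600.9 127.9 226. ] [2.3 2.3]
[580.6 -23.3 222.2] [1.4 1.4]
[550.2 125.3  62.4] [2.9 2.9]
[527.8  -7.8  69.9] [3.7 3.7]
[599.9 127.3 221. ]
[579.6 -24.  221. ]
tray
[615.5 451.9  45. ]
[641.7 269.3  45. ]
[390. 226.  45.]
[363.4 409.5  45. ]
scanner [432.6  89.1  22. ]
scanner [367.4 -51.5  22. ]
carton [370.3 166.6  60. ]
tape [722.3 230.2  45. ]
```

```bash
python3 -m crank '[{"dz":0.06,"yaw":1},{"dz":0.06,"yaw":1},{"dz":0.06,"yaw":1},{"dx":0.01,"dy":0.03,"yaw":1},{"dx":0.01,"dy":0.03,"yaw":1},{"dx":0.01,"dy":0.03,"yaw":1},{"dx":0.01,"dy":0.03,"yaw":1},{"dx":0.01,"dy":0.03,"yaw":1},{"dx":0.01,"dy":0.03,"yaw":1},{"dx":0.01,"dy":0.03,"yaw":1}]' 0.85
python3 -m crank '[{"dx":0.012,"dy":0.03,"yaw":1},{"dx":0.012,"dy":0.03,"yaw":1},{"dx":0.012,"dy":0.03,"yaw":1},{"dx":0.012,"dy":0.03,"yaw":1},{"dx":0.012,"dy":0.03,"yaw":1},{"dx":0.012,"dy":0.03,"yaw":1},{"dx":0.012,"dy":0.03,"yaw":1},{"dx":0.012,"dy":0.03,"yaw":1},{"dx":0.012,"dy":0.03,"yaw":1},{"dx":0.012,"dy":0.03,"yaw":1}]'
python3 -m crank '[{"dx":0.012,"dy":0.023,"dz":-0.017,"yaw":0.97},{"dx":0.012,"dy":0.023,"dz":-0.017,"yaw":0.97},{"dx":0.012,"dy":0.023,"dz":-0.017,"yaw":0.97},{"dx":0.012,"dy":0.023,"dz":-0.017,"yaw":0.97},{"dx":0.012,"dy":0.023,"dz":-0.017,"yaw":0.97},{"dx":0.012,"dy":0.023,"dz":-0.017,"yaw":0.97},{"dx":0.012,"dy":0.023,"dz":-0.017,"yaw":0.97},{"dx":0.012,"dy":0.023,"dz":-0.017,"yaw":0.97},{"dx":0.012,"dy":0.023,"dz":-0.017,"yaw":0.97},{"dx":0.012,"dy":0.023,"dz":-0.017,"yaw":0.97}]'
python3 - <<'E'
from h import *
print(telemetry.state()["qpos"])
c=eyes.calibration("wrist");im=eyes.grab_frame("wrist")[:,:,::-1];np.save("w1.npy",im);np.save("w1c.npy",c,allow_pickle=True)
cv2.imwrite("pics/w1.png",cv2.resize(im,(800,600),interpolation=cv2.INTER_CUBIC))
print(c["world_from_camera"])
E
```

```text
time_s: 1.5
ee_pos: [328.6, -341.4, 85.6]
ee_rot: [180.0, 0.0, 72.5]
force: [-0.8, -0.2, -0.3]
gripper_width: 91.4
gripper_force: 0.0
[-4.74950808e+01  1.72189499e+01  1.13731610e+02  4.20973799e-03
  4.90337865e+01 -2.99779186e+01]
[[ 9.53935044e-01 -2.87054982e-01 -8.72202350e-02  3.53521235e+02]
 [-3.00012634e-01 -9.13305494e-01 -2.75436917e-01 -2.63387804e+02]
 [-5.93180543e-04  2.88916099e-01 -9.57354237e-01  2.48697846e+02]
 [ 0.00000000e+00  0.00000000e+00  0.00000000e+00  1.00000000e+00]]validation failed for argument at $[0]...
validation failed for argument at $[0]...
```

View pics/w1.png

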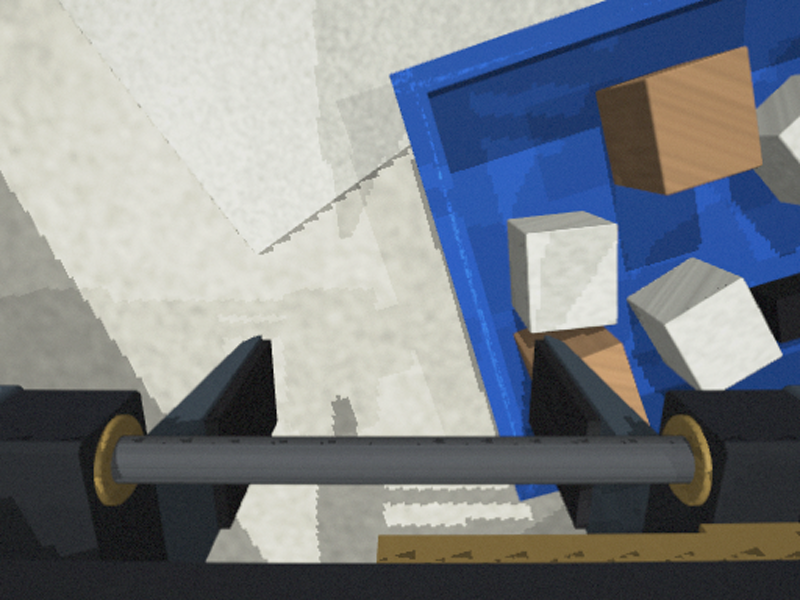

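```bash
python3 -m crank '[{"dz":0.06,"yaw":0.99},{"dz":0.06,"yaw":0.99},{"dz":0.06,"yaw":0.99},{"dx":0.011,"dy":0.03,"yaw":0.99},{"dx":0.011,"dy":0.03,"yaw":0.99},{"dx":0.011,"dy":0.03,"yaw":0.99},{"dx":0.011,"dy":0.03,"yaw":0.99},{"dx":0.011,"dy":0.03,"yaw":0.99},{"dx":0.011,"dy":0.03,"yaw":0.99},{"dx":0.011,"dy":0.03,"yaw":0.99}]' 0.85
```

```text
validation failed for argument at $[0]...
```

```bash
python3 -m crank '[{"dx":0,"dy":0,"dz":0.06,"yaw":1},{"dx":0,"dy":0,"dz":0.06,"yaw":1},{"dx":0,"dy":0,"dz":0.06,"yaw":1},{"dx":0.011,"dy":0.03,"dz":0,"yaw":1},{"dx":0.011,"dy":0.03,"dz":0,"yaw":1},{"dx":0.011,"dy":0.03,"dz":0,"yaw":1},{"dx":0.011,"dy":0.03,"dz":0,"yaw":1},{"dx":0.011,"dy":0.03,"dz":0,"yaw":1},{"dx":0.011,"dy":0.03,"dz":0,"yaw":1},{"dx":0.011,"dy":0.03,"dz":0,"yaw":1}]' 0.85
```

```text
time_s: 2.8
ee_pos: [390.0, -173.6, 230.4]
ee_rot: [180.0, 0.0, 122.4]
force: [1.0, 0.1, -0.7]
gripper_width: 77.8
gripper_force: 0.0
```

```bash
python3 -m crank '[{"dx":0.011,"dy":0.03,"dz":0,"yaw":1},{"dx":0.011,"dy":0.03,"dz":0,"yaw":1},{"dx":0.011,"dy":0.03,"dz":0,"yaw":1},{"dx":0.011,"dy":0.03,"dz":0,"yaw":1},{"dx":0.011,"dy":0.03,"dz":0,"yaw":1},{"dx":0.011,"dy":0.03,"dz":0,"yaw":1},{"dx":0.011,"dy":0.03,"dz":0,"yaw":1},{"dx":0.011,"dy":0.03,"dz":0,"yaw":1},{"dx":0.011,"dy":0.03,"dz":0,"yaw":1},{"dx":0.011,"dy":0.03,"dz":0,"yaw":1}]'
python3 - <<'E'
from h import *
print(telemetry.state()["qpos"])
c=eyes.calibration("wrist");im=eyes.grab_frame("wrist")[:,:,::-1];np.save("w1.npy",im);np.save("w1c.npy",c,allow_pickle=True)
cv2.imwrite("pics/w2.png",cv2.resize(im,(800,600),interpolation=cv2.INTER_CUBIC))
E
```

```text
time_s: 4.05
ee_pos: [478.3, 66.4, 230.3]
ee_rot: [-180.0, 0.0, 172.4]
force: [0.6, 0.3, 0.5]
gripper_width: 77.4
gripper_force: 0.0
[ 6.54668989e+00  9.63894226e+00  1.00277434e+02 -1.07136354e-02
  7.00552610e+01 -7.58683410e+01]
```

View pics/w2.png

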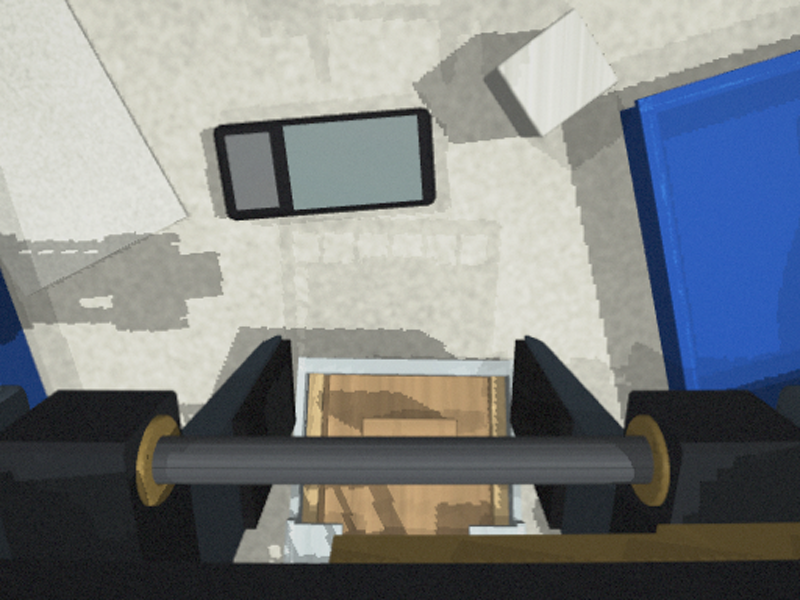

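Run:
```python
from h import *
c=np.load("w1c.npy",allow_pickle=True).item()
f=lambda u,v,z:atz("wrist",u*.64,v*.64,z,c).round(1)
for z in(110,115,120,125):
    a,b=f(362,417,z),f(456,419,z);print(z,a,b,np.linalg.norm(a-b).round(1),(a+b)/2)
for z in(60,66,72):
    a,b=f(303,360,z),f(513,360,z);print("lip outer",z,a,b,np.linalg.norm(a-b).round(1),((a+b)/2),"inner",(f(304,374,z)+f(512,374,z))/2)
print(tri([("top",.25*128+185-.0,75+441/4)]) if 0 else "")
# tips
print(f(516,338,222),f(292,338,222))
print(np.rad2deg(np.arctan2(*(f(362,417,118)-f(456,419,118))[:2])))
```

```text
110 [552.2  32.2 110. ] [561.   88.2 110. ] 56.7 [556.6  60.2 110. ]
115 [549.5  33.  115. ] [558.1  88.  115. ] 55.7 [553.8  60.5 115. ]
120 [546.7  33.8 120. ] [555.2  87.8 120. ] 54.7 [550.95  60.8  120.  ]
125 [544.   34.6 125. ] [552.3  87.6 125. ] 53.6 [548.15  61.1  125.  ]
lip outer 60 [531.   -9.1  60. ] [549.8 133.5  60. ] 143.8 [540.4  62.2  60. ] inner [550.8   60.85  60.  ]
lip outer 66 [528.6  -7.6  66. ] [547.1 132.5  66. ] 141.3 [537.85  62.45  66.  ] inner [548.05  61.15  66.  ]
lip outer 72 [526.2  -6.   72. ] [544.3 131.4  72. ] 138.6 [535.25  62.7   72.  ] inner [545.25  61.45  72.  ]

[467.6 107.7 222. ] [457.4  30.6 222. ]
-171.11934084947978
```

```bash
python3 -m crank '[{"dx":0,"dy":0,"dz":-0.039,"yaw":-0.12},{"dx":0,"dy":0,"dz":-0.039,"yaw":0},{"dx":0,"dy":0,"dz":-0.039,"yaw":0},{"dx":0,"dy":0,"dz":-0.039,"yaw":0},{"dx":0.018,"dy":-0.002,"dz":0,"yaw":0},{"dx":0.018,"dy":-0.002,"dz":0,"yaw":0},{"dx":0.018,"dy":-0.002,"dz":0,"yaw":0},{"dx":0.014,"dy":0,"dz":0,"yaw":0},{"dx":0,"dy":0,"dz":0,"yaw":0}]'
python3 - <<'E'
from h import *
c=eyes.calibration("wrist");im=eyes.grab_frame("wrist")[:,:,::-1];np.save("w1c.npy",c,allow_pickle=True)
cv2.imwrite("pics/w3.png",cv2.resize(im,(800,600),interpolation=cv2.INTER_CUBIC))
E
```

```text
time_s: 5.22
ee_pos: [533.4, 61.2, 105.5]
ee_rot: [180.0, 0.1, 171.7]
force: [0.0, -0.2, -0.0]
gripper_width: 77.6
gripper_force: 0.0
```

View pics/w3.png

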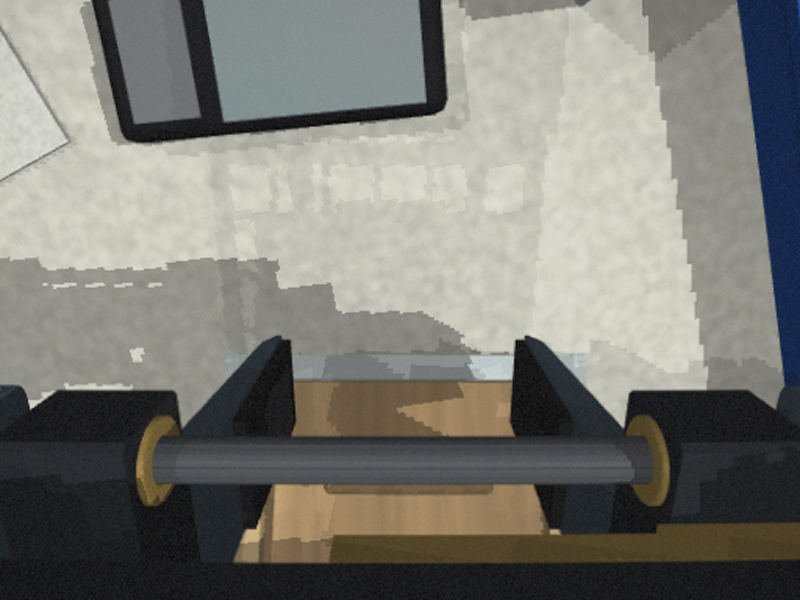

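```bash
python3 - <<'E'
from h import *
c=np.load("w1c.npy",allow_pickle=True).item()
e=np.array([.99,-.14,0]);z=np.array([0,0,1.]);m=np.array([565.6,58.5,106])
for a,b in((-14.7,13.5),(-4.3,19.5),(4.3,-19.5),(14.7,-13.5)):print(a,b,proj("wrist",m+a*e+b*z,c)/.64)
print([proj("wrist",m+14.7*e-13.5*z+k*np.array([.14,.99,0])*28,c)/.64 for k in(-1,1)])
E
python3 -m crank '[{"dx":0.006,"dy":0,"dz":0,"yaw":0},{"dx":0.006,"dy":0,"dz":0,"yaw":0},{"dx":0,"dy":0,"dz":0,"yaw":0}]'
```

```text
-14.7 13.5 [407.91204595 458.80311527]
-4.3 19.5 [408.09958371 497.6504568 ]
4.3 -19.5 [407.04445048 452.30328698]
14.7 -13.5 [407.18777253 484.08868216]
[array([335.64654381, 484.20795186]), array([478.73596668, 483.80954601])]
time_s: 5.65
ee_pos: [542.2, 61.2, 105.2]
ee_rot: [180.0, 0.0, 171.7]
force: [-1.0, -0.6, 0.3]
gripper_width: 77.6
gripper_force: 0.0
```

```bash
python3 -m crank '[{"dx":0.002,"dy":0,"dz":0,"yaw":0},{"dx":0,"dy":0,"dz":0,"yaw":0},{"dx":0,"dy":0,"dz":0,"yaw":0},{"dx":0,"dy":0,"dz":0,"yaw":0},{"dx":0,"dy":0,"dz":0,"yaw":0}]' 0.5 8
```

```text
time_s: 6.28
ee_pos: [543.4, 61.2, 105.2]
ee_rot: [180.0, -0.0, 171.7]
force: [0.0, -0.0, 0.1]
gripper_width: 55.8
gripper_force: 8.0
```

```bash
python3 -m crank '[{"dx":-0.0022,"dy":0.0003,"dz":-0.0012,"yaw":0},{"dx":-0.0022,"dy":0.0003,"dz":-0.0012,"yaw":0},{"dx":0,"dy":0,"dz":0,"yaw":0}]' - 12
python3 -m crank '[{"dx":-0.0011,"dy":0.00015,"dz":-0.0006,"yaw":0},{"dx":0,"dy":0,"dz":0,"yaw":0}]'
python3 -m crank '[{"dx":-0.0011,"dy":0.00015,"dz":-0.0006,"yaw":0},{"dx":0,"dy":0,"dz":0,"yaw":0}]'
```

```text
time_s: 6.65
ee_pos: [542.6, 61.3, 105.1]
ee_rot: [180.0, 0.4, 171.7]
force: [2.2, -1.8, 6.3]
gripper_width: 55.7
gripper_force: 12.0
time_s: 6.9
ee_pos: [542.4, 61.4, 105.1]
ee_rot: [180.0, 0.5, 171.7]
force: [4.4, -1.9, 8.0]
gripper_width: 55.6
gripper_force: 12.0
time_s: 7.15
ee_pos: [542.2, 61.4, 105.1]
ee_rot: [179.9, 0.6, 171.7]
force: [3.6, -2.4, 9.6]
gripper_width: 55.2
gripper_force: 12.0
```

```bash
python3 -m crank '[{"dx":0.0013,"dy":0,"dz":0.0051,"yaw":0},{"dx":0,"dy":0,"dz":0,"yaw":0}]'
python3 -m crank '[{"dx":-0.0012,"dy":0.0002,"dz":0.0022,"yaw":0},{"dx":0,"dy":0,"dz":0,"yaw":0}]'
python3 -m crank '[{"dx":-0.0012,"dy":0.0002,"dz":0.0022,"yaw":0},{"dx":0,"dy":0,"dz":0,"yaw":0}]'
```

```text
time_s: 7.4
ee_pos: [540.5, 61.8, 107.1]
ee_rot: [180.0, 0.2, 171.7]
force: [2.9, -0.0, 4.0]
gripper_width: 55.5
gripper_force: 12.0
time_s: 7.65
ee_pos: [538.7, 62.1, 108.1]
ee_rot: [180.0, 0.1, 171.7]
force: [5.3, -1.0, 0.2]
gripper_width: 55.6
gripper_force: 12.0
time_s: 7.9
ee_pos: [538.2, 62.2, 109.9]
ee_rot: [180.0, 0.1, 171.7]
force: [6.1, -0.8, -0.2]
gripper_width: 55.3
gripper_force: 12.0
```

```bash
cat > s.py <<'E'
import numpy as np
from workcell import telemetry
s=telemetry.state();d=s["ee_pos"]-np.array([543.4,61.2,105.2]);e=np.array([.857,-.12,.5]);n=np.array([-.495,.07,.866]);f=s["force"]
print("slope %.1f norm %.1f  Fs %.1f Fn %.1f Fy %.1f |F| %.1f T %s"%(d@e,d@n,f@e,f@n,f[1],np.linalg.norm(f),s["torque"].round(2)))
E
python3 s.py
python3 -m crank '[{"dx":-0.0021,"dy":0.0003,"dz":-0.0013,"yaw":0},{"dx":0,"dy":0,"dz":0,"yaw":0}]';python3 s.py
```

```text
slope -2.2 norm 6.7  Fs 5.2 Fn -3.3 Fy -0.8 |F| 6.1 T [-0.13 -1.19 -0.04]
time_s: 8.15
ee_pos: [538.2, 62.2, 109.7]
ee_rot: [180.0, 0.3, 171.7]
force: [7.7, -1.6, 2.2]
gripper_width: 55.4
gripper_force: 12.0
slope -2.3 norm 6.6  Fs 7.9 Fn -2.1 Fy -1.6 |F| 8.2 T [-0.3  -1.54 -0.04]
```

```bash
python3 -m crank '[{"dx":0.0005,"dy":0,"dz":0.0035,"yaw":0},{"dx":0,"dy":0,"dz":0,"yaw":0}]';python3 s.py
python3 -m crank '[{"dx":-0.0012,"dy":0.0002,"dz":0.0022,"yaw":0},{"dx":0,"dy":0,"dz":0,"yaw":0}]';python3 s.py
```

```text
time_s: 8.4
ee_pos: [537.6, 62.3, 112.0]
ee_rot: [180.0, 0.2, 171.7]
force: [6.6, -1.1, 0.1]
gripper_width: 55.4
gripper_force: 12.0
slope -1.7 norm 8.8  Fs 5.8 Fn -3.3 Fy -1.1 |F| 6.7 T [-0.12 -1.3  -0.03]
time_s: 8.65
ee_pos: [537.2, 62.4, 113.6]
ee_rot: [180.0, 0.3, 171.7]
force: [9.0, -1.7, -1.5]
gripper_width: 55.9
gripper_force: 12.0
slope -1.3 norm 10.4  Fs 7.2 Fn -5.9 Fy -1.7 |F| 9.3 T [-0.19 -1.53 -0.05]
```

Run:
```python
from h import *
b=eyes.grab_frame("side")[160:280,190:300][:,:,::-1]
cv2.imwrite("pics/s2.png",np.hstack([cv2.resize(b,None,fx=3.6,fy=4.5,interpolation=cv2.INTER_CUBIC),cv2.resize(np.load("s.npy")[160:280,190:300],None,fx=3.6,fy=4.5,interpolation=cv2.INTER_CUBIC)]))
```

```text
(no output)
```

View pics/s2.png

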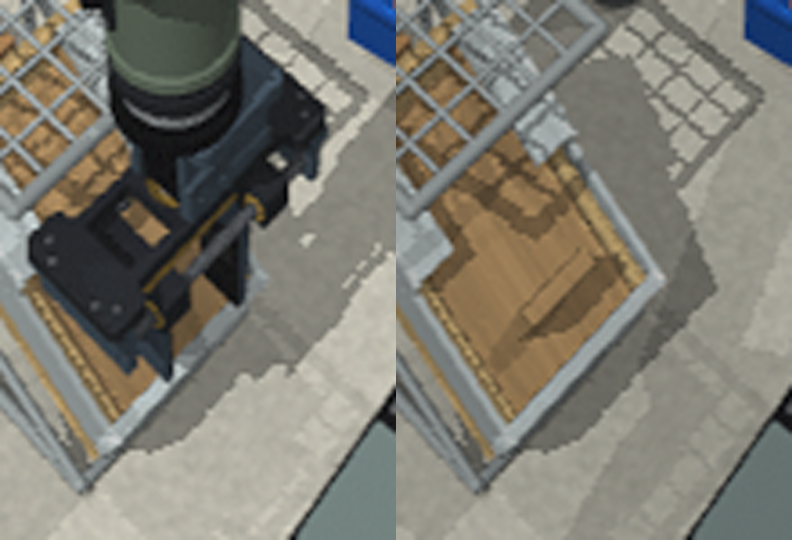

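```bash
python3 -m crank '[{"dx":0.0043,"dy":-0.0006,"dz":0.0025,"yaw":0},{"dx":0,"dy":0,"dz":0,"yaw":0}]';python3 s.py
python3 -m crank '[{"dx":0.0043,"dy":-0.0006,"dz":0.0025,"yaw":0},{"dx":0,"dy":0,"dz":0,"yaw":0}]';python3 s.py
```

```text
time_s: 8.95
ee_pos: [537.1, 62.2, 114.8]
ee_rot: [-180.0, -0.2, 171.7]
force: [1.1, -0.7, -0.6]
gripper_width: 55.4
gripper_force: 12.0
slope -0.8 norm 11.5  Fs 0.7 Fn -1.2 Fy -0.7 |F| 1.5 T [ 0.03 -0.23 -0.01]
time_s: 9.2
ee_pos: [541.4, 61.7, 117.2]
ee_rot: [-180.0, -0.1, 171.7]
force: [-0.4, -0.4, -1.0]
gripper_width: 55.8
gripper_force: 12.0
slope 4.2 norm 11.4  Fs -0.8 Fn -0.7 Fy -0.4 |F| 1.1 T [ 0.12 -0.04 -0.  ]
```

Run:
```python
from h import *
c=eyes.calibration("wrist");im=eyes.grab_frame("wrist")
cv2.imwrite("pics/w4.png",cv2.resize(im[190:310,150:370][:,:,::-1],None,fx=3.6,fy=4,interpolation=cv2.INTER_CUBIC)[:600,:800])
o=cv2.imread("pics/w3.png")[:,:,::-1];o=cv2.resize(o,(512,384),interpolation=cv2.INTER_AREA)
for r in range(214,282,2):print(r,im[r,285],im[r,230],"|",o[r,285],o[r,230])
# case model: bar mid ref at rest
e=np.array([.857,-.12,.5]);n=np.array([-.495,.07,.866]);m=np.array([565.6,58.5,106])
fr=m-34*e-19*n # lid front top edge, at rest
for F in(0,5,10,14):
  for s in(-1,4): print(F,s,proj("wrist",fr+F*n+s*e,c).round(0))
print("lip outer z66",proj("wrist",[537.9,62.4,66],c))
```

```text
214 [194 204 205] [139 146 145] | [139 140 131] [136 135 127]
216 [195 204 207] [142 148 148] | [139 137 128] [133 133 124]
218 [196 206 207] [138 147 146] | [133 132 125] [130 131 122]
220 [196 204 206] [142 148 150] | [116 117 110] [128 128 120]
222 [197 207 206] [138 147 147] | [115 116 108] [127 127 119]
224 [117 122 122] [91 95 95] | [117 116 109] [111 111 104]
226 [102  99  95] [95 96 94] | [117 118 112] [111 112 106]
228 [191 158 115] [110  92  68] | [137 145 144] [116 122 121]
230 [194 161 115] [110  94  68] | [136 142 142] [115 120 119]
232 [192 158 114] [110  93  69] | [137 144 144] [115 120 120]
234 [190 157 114] [108  91  67] | [133 139 139] [114 120 119]
236 [172 143 105] [110  92  65] | [115 121 121] [116 122 120]
238 [171 142 104] [112  94  71] | [116 121 119] [114 121 121]
240 [173 143 105] [111  90  70] | [116 121 120] [116 122 121]
242 [171 142 103] [109  93  67] | [103 109 109] [105 110 111]
244 [172 141 104] [108  92  68] | [92 81 66] [89 74 57]
246 [171 141 104] [110  93  70] | [109  90  67] [102  86  64]
248 [168 139 100] [109  90  68] | [111  93  69] [103  86  
[... 434 characters left out ...]

264 [172 142 104] [110  90  68] | [160 135  99] [102  85  62]
266 [114  95  70] [110  92  67] | [160 133  97] [102  85  64]
268 [115  95  73] [109  90  66] | [160 134  98] [103  87  66]
270 [116  97  73] [107  90  65] | [159 132  96] [102  85  63]
272 [100  85  62] [94 77 58] | [161 135  98] [100  83  62]
274 [83 71 52] [83 70 52] | [161 135  99] [101  85  61]
276 [81 70 50] [83 71 52] | [160 132  96] [101  84  63]
278 [93 79 60] [96 81 62] | [133 112  83] [92 78 59]
280 [41 45 45] [44 47 50] | [43 44 46] [41 42 45]
0 -1 [258. 224.]
0 4 [258. 232.]
5 -1 [258. 223.]
5 4 [258. 231.]
10 -1 [258. 222.]
10 4 [258. 230.]
14 -1 [258. 221.]
14 4 [258. 229.]
lip outer z66 [257.66921816 210.84972012]
```

```bash
python3 -m crank '[{"dx":-0.0012,"dy":0.0002,"dz":0.0022,"yaw":0},{"dx":-0.0032,"dy":0.0005,"dz":-0.0019,"yaw":0},{"dx":0,"dy":0,"dz":0,"yaw":0}]';python3 s.py
python3 -m crank '[{"dx":-0.0032,"dy":0.0005,"dz":-0.0019,"yaw":0},{"dx":0,"dy":0,"dz":0,"yaw":0}]';python3 s.py
python3 -m crank '[{"dx":-0.0032,"dy":0.0005,"dz":-0.0019,"yaw":0},{"dx":0,"dy":0,"dz":0,"yaw":0}]';python3 s.py
```

```text
time_s: 9.62
ee_pos: [538.4, 62.3, 117.7]
ee_rot: [180.0, 0.0, 171.7]
force: [0.3, -0.3, -1.3]
gripper_width: 55.5
gripper_force: 12.0
slope 1.8 norm 13.4  Fs -0.4 Fn -1.3 Fy -0.3 |F| 1.4 T [ 0.08 -0.16  0.  ]
time_s: 9.88
ee_pos: [536.9, 62.6, 116.7]
ee_rot: [180.0, 0.2, 171.7]
force: [3.6, -0.3, 1.7]
gripper_width: 55.9
gripper_force: 12.0
slope 0.0 norm 13.3  Fs 4.0 Fn -0.3 Fy -0.3 |F| 4.0 T [-0.04 -0.66 -0.04]
time_s: 10.12
ee_pos: [536.5, 62.8, 116.2]
ee_rot: [179.9, 0.5, 171.7]
force: [5.3, -1.2, 4.6]
gripper_width: 55.5
gripper_force: 12.0
slope -0.6 norm 13.1  Fs 6.9 Fn 1.3 Fy -1.2 |F| 7.1 T [-0.27 -1.25 -0.01]
```

```bash
python3 -m crank '[{"dx":0.0032,"dy":-0.0005,"dz":0.0019,"yaw":0},{"dx":-0.001,"dy":0.0001,"dz":0.0017,"yaw":0},{"dx":0,"dy":0,"dz":0,"yaw":0}]';python3 s.py
python3 -m crank '[{"dx":-0.0032,"dy":0.0005,"dz":-0.0019,"yaw":0},{"dx":0,"dy":0,"dz":0,"yaw":0}]';python3 s.py
python3 -m crank '[{"dx":-0.0022,"dy":0.0003,"dz":-0.0012,"yaw":0},{"dx":0,"dy":0,"dz":0,"yaw":0}]';python3 s.py
```

```text
time_s: 10.5
ee_pos: [536.1, 62.7, 117.6]
ee_rot: [180.0, 0.1, 171.7]
force: [5.7, -0.8, -0.4]
gripper_width: 55.5
gripper_force: 12.0
slope -0.3 norm 14.5  Fs 4.7 Fn -3.2 Fy -0.8 |F| 5.7 T [-0.03 -1.11 -0.01]
time_s: 10.75
ee_pos: [536.1, 62.7, 117.4]
ee_rot: [180.0, 0.5, 171.7]
force: [8.7, -2.2, 3.5]
gripper_width: 55.4
gripper_force: 12.0
slope -0.4 norm 14.3  Fs 9.5 Fn -1.5 Fy -2.2 |F| 9.7 T [-0.38 -1.66 -0.04]
time_s: 11.0
ee_pos: [536.1, 62.7, 117.3]
ee_rot: [179.9, 0.7, 171.8]
force: [11.5, -2.6, 4.6]
gripper_width: 55.5
gripper_force: 12.0
slope -0.4 norm 14.3  Fs 12.5 Fn -1.9 Fy -2.6 |F| 12.7 T [-0.52 -2.07 -0.02]
```

```bash
python3 -m crank '[{"dx":0.0054,"dy":-0.0008,"dz":0.0031,"yaw":0},{"dx":-0.001,"dy":0.0001,"dz":0.0017,"yaw":0},{"dx":0,"dy":0,"dz":0,"yaw":0}]';python3 s.py
python3 -m crank '[{"dx":-0.0022,"dy":0.0003,"dz":-0.0012,"yaw":0},{"dx":0,"dy":0,"dz":0,"yaw":0}]';python3 s.py
python3 -m crank '[{"dx":-0.001,"dy":0.0001,"dz":0.0017,"yaw":0},{"dx":0,"dy":0,"dz":0,"yaw":0}]';python3 s.py
```

```text
time_s: 11.38
ee_pos: [532.3, 62.8, 118.1]
ee_rot: [-180.0, -0.3, 171.7]
force: [-1.1, 0.2, -1.3]
gripper_width: 55.5
gripper_force: 12.0
slope -3.2 norm 16.7  Fs -1.6 Fn -0.6 Fy 0.2 |F| 1.7 T [ 0.18 -0.05 -0.03]
time_s: 11.62
ee_pos: [531.0, 63.1, 117.2]
ee_rot: [-180.0, -0.2, 171.7]
force: [0.9, -0.3, -0.5]
gripper_width: 55.3
gripper_force: 12.0
slope -4.9 norm 16.7  Fs 0.5 Fn -0.9 Fy -0.3 |F| 1.0 T [ 0.08 -0.1   0.01]
time_s: 11.88
ee_pos: [531.6, 63.1, 119.4]
ee_rot: [180.0, -0.0, 171.7]
force: [1.0, -0.7, -1.4]
gripper_width: 56.1
gripper_force: 12.0
slope -3.3 norm 18.3  Fs 0.2 Fn -1.8 Fy -0.7 |F| 1.9 T [ 0.14 -0.05 -0.05]
```

```bash
python3 -m crank '[{"dx":-0.0058,"dy":0.0008,"dz":-0.0023,"yaw":0},{"dx":-0.0058,"dy":0.0008,"dz":-0.0023,"yaw":0},{"dx":-0.0058,"dy":0.0008,"dz":-0.0023,"yaw":0},{"dx":-0.0058,"dy":0.0008,"dz":-0.0023,"yaw":0}]';python3 s.py
python3 -m crank '[{"dx":-0.0058,"dy":0.0008,"dz":-0.0023,"yaw":0},{"dx":-0.0058,"dy":0.0008,"dz":-0.0023,"yaw":0},{"dx":-0.0058,"dy":0.0008,"dz":-0.0023,"yaw":0},{"dx":-0.0058,"dy":0.0008,"dz":-0.0023,"yaw":0}]';python3 s.py
```

```text
time_s: 12.38
ee_pos: [512.7, 65.7, 111.7]
ee_rot: [180.0, -0.0, 171.7]
force: [0.9, 0.2, -1.1]
gripper_width: 55.8
gripper_force: 12.0
slope -23.6 norm 21.2  Fs 0.2 Fn -1.3 Fy 0.2 |F| 1.4 T [ 0.13 -0.04  0.04]
time_s: 12.88
ee_pos: [494.3, 68.3, 104.4]
ee_rot: [180.0, 0.0, 171.7]
force: [0.4, -1.2, -1.2]
gripper_width: 55.5
gripper_force: 12.0
slope -43.3 norm 24.1  Fs -0.1 Fn -1.3 Fy -1.2 |F| 1.7 T [ 0.09 -0.09 -0.01]
```

```bash
python3 -m crank '[{"dx":-0.0058,"dy":0.0008,"dz":-0.0023,"yaw":0},{"dx":-0.0058,"dy":0.0008,"dz":-0.0023,"yaw":0},{"dx":-0.0058,"dy":0.0008,"dz":-0.0023,"yaw":0},{"dx":-0.0058,"dy":0.0008,"dz":-0.0023,"yaw":0},{"dx":-0.0058,"dy":0.0008,"dz":-0.0023,"yaw":0},{"dx":-0.0058,"dy":0.0008,"dz":-0.002,"yaw":0},{"dx":-0.0058,"dy":0.0008,"dz":-0.002,"yaw":0},{"dx":-0.0058,"dy":0.0008,"dz":-0.002,"yaw":0},{"dx":-0.0058,"dy":0.0008,"dz":-0.002,"yaw":0},{"dx":-0.0058,"dy":0.0008,"dz":-0.002,"yaw":0}]';python3 s.py
```

```text
time_s: 14.12
ee_pos: [447.9, 74.7, 87.2]
ee_rot: [180.0, 0.0, 171.7]
force: [0.5, 0.5, -2.1]
gripper_width: 55.5
gripper_force: 12.0
slope -92.5 norm 32.7  Fs -0.7 Fn -2.0 Fy 0.5 |F| 2.2 T [ 0.09 -0.06  0.01]
```

```bash
python3 -m crank '[{"dx":0,"dy":0,"dz":0,"yaw":0},{"dx":-0.003,"dy":0,"dz":0.015,"yaw":0},{"dx":-0.01,"dy":0,"dz":0.02,"yaw":0},{"dx":-0.02,"dy":0,"dz":0.02,"yaw":0},{"dx":-0.02,"dy":0,"dz":0.02,"yaw":0},{"dx":-0.015,"dy":0,"dz":0.02,"yaw":0},{"dx":0,"dy":0,"dz":0.02,"yaw":0},{"dx":0,"dy":0,"dz":0,"yaw":0}]' - 30;python3 s.py
python3 - <<'E'
from h import *
a=eyes.grab_frame("top")[:,:,::-1];b=eyes.grab_frame("side")[:,:,::-1]
cv2.imwrite("pics/c9.png",np.hstack([cv2.resize(a[80:320,60:310],(400,384)),cv2.resize(b[150:384,100:344],(400,384))]))
E
```

```text
time_s: 15.12
ee_pos: [394.5, 74.8, 181.4]
ee_rot: [179.9, 0.3, 171.7]
force: [-0.4, 0.0, -1.7]
gripper_width: 54.9
gripper_force: 30.0
slope -91.2 norm 140.6  Fs -1.2 Fn -1.3 Fy 0.0 |F| 1.7 T [ 0.09 -0.09  0.07]
```

View pics/c9.png

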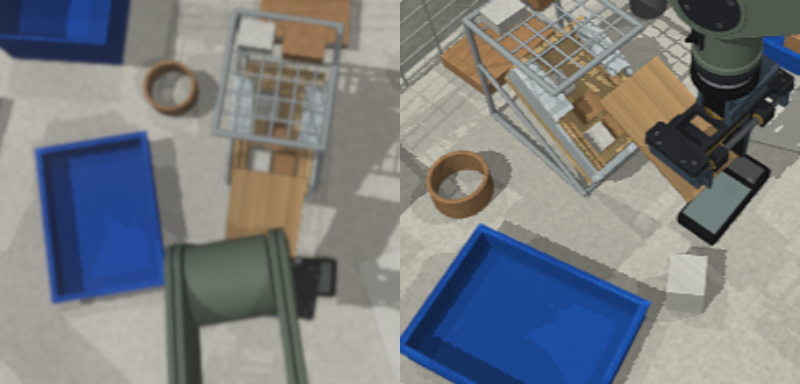

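```bash
python3 -m crank '[{"dx":0,"dy":0.02,"dz":0,"yaw":0.2},{"dx":0.006,"dy":0.035,"dz":0,"yaw":0.45},{"dx":0.006,"dy":0.04,"dz":0,"yaw":0.45},{"dx":0.006,"dy":0.04,"dz":0,"yaw":0.45},{"dx":0.006,"dy":0.04,"dz":0,"yaw":0.45},{"dx":0.008,"dy":0.04,"dz":0,"yaw":0.45},{"dx":0.008,"dy":0.04,"dz":-0.01,"yaw":0.45},{"dx":0.008,"dy":0.035,"dz":-0.02,"yaw":0.45},{"dx":0.006,"dy":0.028,"dz":-0.02,"yaw":0.25},{"dx":0,"dy":0,"dz":0,"yaw":0}]';python3 s.py
```

```text
time_s: 16.48
ee_pos: [436.1, 329.4, 137.1]
ee_rot: [-179.9, -0.2, -170.2]
force: [-0.0, -0.3, -0.9]
gripper_width: 55.1
gripper_force: 30.0
slope -108.2 norm 99.5  Fs -0.4 Fn -0.8 Fy -0.3 |F| 1.0 T [ 0.06 -0.06  0.01]
```

```bash
python3 -m crank '[{"dx":0,"dy":0,"dz":-0.03,"yaw":0},{"dx":0,"dy":0,"dz":-0.03,"yaw":0},{"dx":0,"dy":0,"dz":-0.03,"yaw":0},{"dx":0,"dy":0,"dz":-0.015,"yaw":0},{"dx":0,"dy":0,"dz":0,"yaw":0}]' - 12;python3 s.py
python3 -m crank '[{"dx":0,"dy":0,"dz":-0.005,"yaw":0},{"dx":0,"dy":0,"dz":-0.005,"yaw":0},{"dx":0,"dy":0,"dz":0,"yaw":0}]' - 8
python3 -m crank '[{"dx":0,"dy":0,"dz":-0.0025,"yaw":0},{"dx":0,"dy":0,"dz":-0.0025,"yaw":0},{"dx":0,"dy":0,"dz":0,"yaw":0}]'
```

```text
time_s: 17.1
ee_pos: [436.6, 328.3, 55.0]
ee_rot: [-180.0, -0.1, -170.3]
force: [0.2, 0.8, -1.0]
gripper_width: 55.6
gripper_force: 12.0
slope -148.6 norm 28.1  Fs -0.4 Fn -0.9 Fy 0.8 |F| 1.3 T [ 0.09 -0.09  0.06]
time_s: 17.48
ee_pos: [436.9, 329.0, 47.4]
ee_rot: [180.0, -0.0, -170.3]
force: [1.3, -0.5, -1.1]
gripper_width: 55.9
gripper_force: 8.0
time_s: 17.85
ee_pos: [436.9, 329.0, 43.2]
ee_rot: [-180.0, -0.0, -170.3]
force: [-0.5, -0.2, -0.6]
gripper_width: 55.9
gripper_force: 8.0
```

```bash
for i in 1 ; do python3 -m crank '[{"dx":0,"dy":0,"dz":-0.0025,"yaw":0},{"dx":0,"dy":0,"dz":-0.0025,"yaw":0},{"dx":0,"dy":0,"dz":0,"yaw":0}]' - 5; done
python3 -m crank '[{"dx":0,"dy":0,"dz":-0.0025,"yaw":0},{"dx":0,"dy":0,"dz":-0.0025,"yaw":0},{"dx":0,"dy":0,"dz":0,"yaw":0}]'
python3 -m crank '[{"dx":0,"dy":0,"dz":-0.0025,"yaw":0},{"dx":0,"dy":0,"dz":0,"yaw":0}]'
```

```text
time_s: 18.23
ee_pos: [437.0, 329.0, 39.2]
ee_rot: [180.0, 0.0, -170.3]
force: [0.0, -0.7, -0.2]
gripper_width: 55.9
gripper_force: 5.0
time_s: 18.6
ee_pos: [437.1, 329.0, 35.5]
ee_rot: [180.0, 0.0, -170.3]
force: [-0.2, -0.4, 2.5]
gripper_width: 56.0
gripper_force: 5.0
time_s: 18.85
ee_pos: [437.3, 329.1, 33.8]
ee_rot: [180.0, 0.1, -170.3]
force: [-1.6, -1.8, 4.8]
gripper_width: 55.9
gripper_force: 5.0
```

```bash
python3 -m crank '[{"dx":0,"dy":0,"dz":-0.0015,"yaw":0},{"dx":0,"dy":0,"dz":0,"yaw":0},{"dx":0,"dy":0,"dz":0,"yaw":0}]' - 3
python3 - <<'E'
from h import *
a=eyes.grab_frame("top")[:,:,::-1];b=eyes.grab_frame("side")[:,:,::-1]
cv2.imwrite("pics/c10.png",np.hstack([cv2.resize(a[140:290,60:210],(400,400)),cv2.resize(b[234:384,90:240],(400,400))]))
E
```

```text
time_s: 19.23
ee_pos: [437.4, 329.1, 32.2]
ee_rot: [180.0, 0.0, -170.3]
force: [1.2, -1.4, 4.0]
gripper_width: 56.3
gripper_force: 3.0
```

View pics/c10.png

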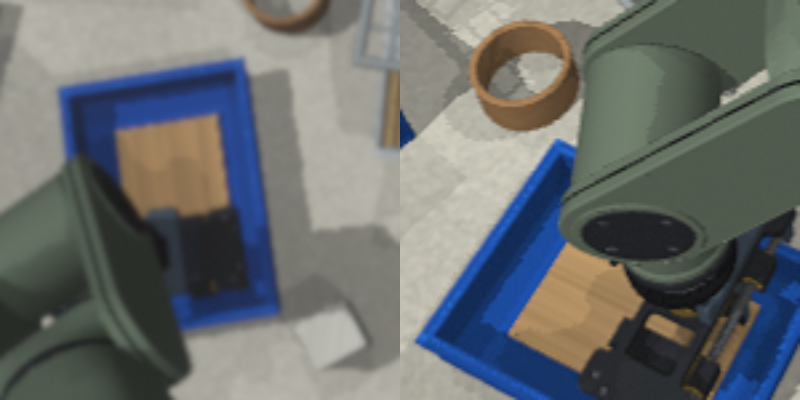

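Run:
```python
from h import *
x,r=tri([("top",103.1,188),("side",130.5,358.5)]);print(x,r)
for z in(11,30):
  a,b=atz("top",103.1,188,z),atz("top",141.4,183.1,z);print(z,a,b,np.linalg.norm(a-b))
```

```text
[579.27139788 406.65954706  13.19495111] [np.float64(0.014074439343136621), np.float64(0.014074439343274722)]
11 [579.63280164 407.4079173   11.        ] [593.31304258 301.85109596  11.        ] 106.4396144441545
30 [576.39782748 400.85863749  30.        ] [589.85228114 297.04399213  30.        ] 104.6828682881625
```

```bash
python3 -m crank '[{"dx":0,"dy":0,"dz":0.002,"yaw":0},{"dx":0,"dy":0,"dz":0,"yaw":0},{"dx":0,"dy":0,"dz":0,"yaw":0},{"dx":0,"dy":0,"dz":0,"yaw":0}]' 0.8
python3 -m crank '[{"dx":0,"dy":0,"dz":0.01,"yaw":0},{"dx":0,"dy":0,"dz":0.03,"yaw":0},{"dx":0,"dy":0,"dz":0.05,"yaw":0},{"dx":0,"dy":0,"dz":0.06,"yaw":0},{"dx":0,"dy":-0.03,"dz":0.06,"yaw":0},{"dx":0,"dy":-0.07,"dz":0.03,"yaw":0},{"dx":0,"dy":-0.07,"dz":0,"yaw":0},{"dx":0,"dy":-0.07,"dz":0,"yaw":0},{"dx":0,"dy":-0.07,"dz":0,"yaw":0},{"dx":0,"dy":0,"dz":0,"yaw":0}]'
python3 - <<'E'
from h import *
c=np.array([502.6,339.5]);u=np.array([.986,.168]);v=np.array([-.168,.986])
im=eyes.grab_frame("top")
hsv=cv2.cvtColor(im,cv2.COLOR_RGB2HSV)
m=cv2.inRange(hsv,(5,60,50),(25,255,255));M=np.zeros_like(m);M[160:270,80:165]=m[160:270,80:165]
cs,_=cv2.findContours(M,0,2);k=max(cs,key=cv2.contourArea);r=cv2.minAreaRect(k);print(r)
for p in cv2.boxPoints(r):
  q=atz("top",*p,11);d=q[:2]-c;print(q.round(1),d@u,d@v)
E
```

```text
time_s: 19.82
ee_pos: [436.8, 329.0, 33.6]
ee_rot: [-180.0, -0.0, -170.3]
force: [0.1, 0.6, 0.5]
gripper_width: 72.6
gripper_force: 0.0
time_s: 21.08
ee_pos: [436.7, 78.1, 226.4]
ee_rot: [-180.0, 0.0, -170.6]
force: [0.5, 0.8, 0.5]
gripper_width: 73.2
gripper_force: 0.0
((125.81889343261719, 216.08731079101562), (61.06429672241211, 38.429054260253906), 82.69424438476562)
[578.9 408.   11. ] 86.78071942706646 54.705486184079625
[592.6 302.9  11. ] 82.58367315188443 -51.16067600000003
[426.1 276.   11. ] -86.10916141905956 -49.77044406073001
[412.9 378.9  11. ] -81.8570291310669 53.92323164384693
```

The lid's outline from the top camera measures about 169 x 106 mm at floor height. That matches a lid lying flat and centred, with its edges about 33 mm clear of the tray walls, and the gripper is away from it.

```bash
python3 -c "
from workcell import ticket
print(ticket.job_done())"
```

```text
the job is handed in; nothing more can be done
None
```

The lid is out of the case and lying flat in the empty blue tray, grip bar up. It cleared the stop lip once its low end was up about 18–20 mm, no reading passed 13 N, I saw nothing else move, and the job was handed in after about 21 s.

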